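Press the cover caps home in order on a clamped rail

TASK

On the clamped wooden rail three pale wooden cover caps stand proud of their seats: with a fingertip press the round one fully home, then the square one, then the oblong one, each gently and until it stops. Do not grip or pull up the caps, and leave the loose rubber pads on the rail and all the other things on the bench where they are.

Things in the scene. Friction and masses are not known exactly. Their poses are not given: they have to be found in the camera images.
- rail: The workpiece: a fixed laminated wooden rail 560 mm long (its y axis), 89 mm wide (x), 45 mm high, lying flat on the bench with a bar clamp across each end (240 mm from the middle; bar top 78 mm above the bench; red handles stick out to the rail's -x side, low down, to 225 mm from the centre line). Origin: centre of its underside, at bench height. z up. It does not move.
- seat_round: The dark wooden seat plate of the round cap, 62 (rail's x) x 44 (rail's y) x 3 mm, fixed on top of the rail; carries the cap. Origin: centre of its underside, 45 mm above the bench; z up, turned like the rail. The three seats lie along the rail in varying order, about 130 mm apart.
- cap_round_top (a point): Centre of the top face of the round cover cap, a pale wooden cap, disc 32 mm across seen from above, standing 11 to 14 mm above its seat plate at the start and 4 mm above it when home. Axes as the rail.
- cap_round (a joint): How far the round cap has been pressed down (m): 0 to 0.003 at the start, 0.010 fully home, where it meets a firm stop, negative if drawn up. It slides stiffly with about 4 N of friction, and stays where it is left. Its head sits on a cork washer that gives 1 mm per 8 N (4 mm at most) and springs back, so while pressed the top is a little lower than this value says. More than 40 N on it or its seat breaks it.
- seat_square: The dark wooden seat plate of the square cap, 62 (rail's x) x 44 (rail's y) x 3 mm, fixed on top of the rail; carries the cap. Origin: centre of its underside, 45 mm above the bench; z up, turned like the rail. The three seats lie along the rail in varying order, about 130 mm apart.
- cap_square_top (a point): Centre of the top face of the square cover cap, a pale wooden cap, square 30 x 30 mm seen from above, standing 11 to 14 mm above its seat plate at the start and 4 mm above it when home. Axes as the rail.
- cap_square (a joint): How far the square cap has been pressed down (m): 0 to 0.003 at the start, 0.010 fully home, where it meets a firm stop, negative if drawn up. It slides stiffly with about 4 N of friction, and stays where it is left. Its head sits on a cork washer that gives 1 mm per 8 N (4 mm at most) and springs back, so while pressed the top is a little lower than this value says. More than 40 N on it or its seat breaks it.
- seat_oblong: The dark wooden seat plate of the oblong cap, 62 (rail's x) x 44 (rail's y) x 3 mm, fixed on top of the rail; carries the cap. Origin: centre of its underside, 45 mm above the bench; z up, turned like the rail. The three seats lie along the rail in varying order, about 130 mm apart.
- cap_oblong_top (a point): Centre of the top face of the oblong cover cap, a pale wooden cap, oblong 50 x 18 mm, its long side along the rail's x (across the rail) seen from above, standing 11 to 14 mm above its seat plate at the start and 4 mm above it when home. Axes as the rail.
- cap_oblong (a joint): How far the oblong cap has been pressed down (m): 0 to 0.003 at the start, 0.010 fully home, where it meets a firm stop, negative if drawn up. It slides stiffly with about 4 N of friction, and stays where it is left. Its head sits on a cork washer that gives 1 mm per 8 N (4 mm at most) and springs back, so while pressed the top is a little lower than this value says. More than 40 N on it or its seat breaks it.
- pad_a: Loose black rubber clamp pad 60 (x) x 22 (y) x 12 mm lying across the rail's top between two seats; origin: centre of its underside.
- pad_b: Second loose rubber pad, same as pad_a, between the other two seats.
- mallet: Loose wooden mallet lying on the bench on the rail's -x side: head 100 x 60 x 65 mm, its centre 100 mm along the mallet's +y from the origin, handle 26 mm thick reaching to y = -130 mm; origin on the bench.
- glue_bottle: Loose white glue bottle, 60 mm across, 160 mm tall, standing on the rail's +x side; origin: centre of its underside.
- tin: Loose open steel cup 74 mm across, 90 mm tall, on the rail's +x side; origin: centre of its underside.
- sanding_block: Loose cork sanding block 62 x 112 x 31 mm on the bench on the rail's +x side; origin: centre of its underside.
- try_square: Loose try square lying on the bench beyond the rail's -y end, wooden stock 90 mm long along its y, steel blade 120 mm along its x, 16 mm high; origin: under the stock's centre.

How it is judged:
By the outcome, as a careful person would: the job done as asked, in the order asked, and still so for the second after the job is handed in, with the robot touching nothing.
It also fails if it takes over 48 s, if anything falls off the work surface, if the arm or the gripper's body presses on something with over 40 N, if the wrist force passes 120 N, or if a joint passes its speed limit or range.

ROBOT

A 7-joint arm with a two-finger parallel gripper is mounted at the origin on the work surface. World frame = base frame: x ahead of the robot, y to its left, z up, the work surface at z = 0. Lengths are in m, angles in rad, forces in N, time in s.
With the tool pointing down it reaches from about 0.425 to 0.875 m from the base axis. Payload 8.4 kg.
Tool frame: the origin (TCP) lies between the finger pads; the fingertips stand 22 mm ahead of it and the grasp point (between the pads) lies 3 mm ahead of it; y points along the fingers, x is the direction in which the jaws open and shut, and the axes are right-handed (so a half turn about y gives the same grasp; the last joint's range is limited). The gripper opens to 87 mm and grips with 3 to 60 N. Pads are 19 mm wide; open, the fingers measure 117 mm over their backs; the gripper's body (75 mm by 190 mm) begins 51 mm behind the grasp point.
Start: joints at [1.176, 0.333, 0.04, 1.465, -0.013, 1.343, -0.059], TCP at [0.189, -0.622, 0.245] pointing down, gripper open.
Joint ranges: [-2.58, 2.58], [-0.38, 2.09], [-1.3, 1.39], [0.25, 2.4], [-1.5, 4.64], [0.08, 2.09], [-2.65, 2.65]. Speed limits (rad/s): [2.22, 2.22, 2.79, 2.79, 3.14, 3.14, 3.14].

INTERFACE

Orientations are given as [roll, pitch, yaw] about the fixed x, y, z axes, in that order (R = Rz(yaw) Ry(pitch) Rx(roll)).
In Python, from plant import telemetry, cams, ticket gives the robot as it stands.
- The arm moves only by the shell command python3 -m crank 'ROWS' [FORCE]. ROWS is JSON, a list that holds one entry, the list of rows, each a list of 7 numbers: the closure, from 0 (fully open) to 1 (shut), then the shift along the tool's x, y, z in cm, then the turn, a rotation vector about the tool's x, y, z in rad. In form: [[[fingers, dx, dy, dz, ax, ay, az], ...]]. A call has 1 to 8 rows; each row shifts and turns the commanded pose from where the row before left it, along the tool's axes as they then stand; what a row does not reach is not made up. A row lasts 1/12 s, in which the tool goes at most 41.7 mm and 7.16 degrees, less where a joint would pass 70% of its speed; a pose out of reach is approached as far as the arm can. A call is refused whole if a number of a shift passes 4.17 or a number of a turn 0.125, either way. A call with a gripper value outside its range is refused whole. The fingers move at their own pace and stop on an object; FORCE is the grip in N (left out, the last holds). Time passes only in rows, so rows that do not move let the fingers close. It gives the time, the measured TCP pose, the force and the opening at its end, in the units of the state.
- telemetry.state(): the state, without advancing time (a new reading comes with each control period).
- cams.grab_frame(name): name is "scene" or "top" or "wrist"; returns a dict with "pixels" (480x640x3 uint8, blue, green, red), "camera_matrix" (3x3 intrinsics, pixels), "extrinsics" (4x4, takes a point from camera to world coordinates). Camera axes: x right, y down, z forward; pixel columns grow to the right and rows downward; lengths in m; the calibration is good to about 2 mm. The wrist camera is an equidistant fisheye: a pixel r from the principal point sees the ray r / f radians off the axis. A picture is of the moment at which its call begins. There is no depth.
- ticket.job_done(): hands the job in, once; it reports no verdict.
Trained networks look in a picture, given as the dict that the camera call returned (one of the last four; its "shot" number tells which), for a name from the list of things; names that differ only in an ending like _2 or _b are one class to them, and where a whole thing is asked for, a point or a joint stands for the part that bears it (a point fixed in the world has none). Each returns a list of dicts, best first, with "p" (0 to 1); they miss things now and then, are a little off and sometimes report something else, mostly with a low value. They report only what shows in the picture. A call takes as long as a camera call.
- cams.recognise(picture, target): "point" ([x, y, z] in m, in world coordinates, good to about 4 mm: the middle of the surface that is visible of it).
- cams.spot_point(picture, target): "point" ([x, y, z] in m, in world coordinates, good to about 4 mm: a listed point, or the origin of a listed thing).
The state is a dict: "clock": time; "joint_positions": joint angles; "qvel": joint speeds; "tau": joint torques, N m; "tool_pos": TCP position; "tool_rot": TCP orientation; "wrist_force": force on the tool from outside, world axes, zero at the start; "ft_torque": the same for the moment, N m; "gripper_width": opening from 0.0 (shut) to 1.0 (fully open).
Only numpy, scipy, OpenCV 4.12 (cv2) and the standard library are available. Lean on these libraries where they do the work, as an engineer would, in place of code of your own. Each camera call takes 0.05 s, during which the arm holds its last target.

## Working session

There is one attempt and no reset: what is moved stays moved. The work goes in short steps, Python scripts to look and compute and a shell command to move; the robot and the scene stay as the last step left them, time stands still between calls to the robot, and variables do not carry over. Pictures are saved under pics/ and viewed, and the job is handed in when it is done.

```bash
mkdir -p pics
python3 - <<'E'
from plant import telemetry, cams
import cv2
print(telemetry.state())
for n in ["scene","top"]:
    f=cams.grab_frame(n); cv2.imwrite(f"pics/{n}0.png",f["pixels"]); print(n,f["extrinsics"].__repr__(),f["camera_matrix"])
    for t in ["cap_round_top","cap_square_top","cap_oblong_top","rail","seat_round","seat_square","seat_oblong","pad_a"]:
        print(t,[(r["p"],r["point"]) for r in cams.spot_point(f,t)][:3])
E
```

```text
{'clock': 0.0, 'joint_positions': array([ 1.17572284,  0.33390023,  0.03986719,  1.46628235, -0.01341562,
        1.34326453, -0.0584905 ]), 'qvel': array([-1.61232628e-04, -2.02451274e-04,  1.13292693e-03, -8.32730276e-04,
        1.36973783e-06,  8.60480494e-04,  7.41256349e-04]), 'tau': array([-7.73010106e-04, -6.56353140e+01,  1.33500628e+00, -4.03796375e+01,
       -5.95706329e-02,  4.49170615e-02,  1.64328385e-04]), 'tool_pos': array([ 0.18938241, -0.62135167,  0.24366061]), 'tool_rot': array([-1.57088679,  0.00158593, -1.27492807]), 'wrist_force': array([-0.36525069,  0.39068632,  0.27561352]), 'ft_torque': array([ 0.00834654, -0.0548407 ,  0.00523074]), 'gripper_width': 0.9983876010946665}
scene array([[ 0.48331719,  0.63864851, -0.5987759 ,  1.18274878],
       [ 0.87536538, -0.34331112,  0.34040113, -0.43715298],
       [ 0.01183025, -0.68866941, -0.72497896,  0.79219679],
       [ 0.        ,  0.        ,  0.        ,  1.        ]]) [[484.23567987   0.         328.25808213]
 [  0.         484.23567987 234.29719131]
 [  0.           0.           1.        ]]
cap_round_top [
[... 776 characters left out ...]
    ,  0.        ,  1.        ]]) [[465.49695386   0.         321.81273973]
 [  0.         465.49695386 243.69474204]
 [  0.           0.           1.        ]]
cap_round_top [(0.63, [0.5625, 0.1745, 0.0619])]
cap_square_top [(0.85, [0.5617, -0.0951, 0.0601])]
cap_oblong_top [(0.66, [0.5625, 0.0388, 0.0613])]
rail [(0.98, [0.5588, 0.039, 0.0024]), (0.63, [0.5633, -0.096, 0.059]), (0.61, [0.4003, 0.0746, 0.0044])]
seat_round [(0.55, [0.5629, 0.173, 0.0456])]
seat_square [(0.66, [0.5594, -0.0957, 0.0412])]
seat_oblong [(0.79, [0.5563, 0.0343, 0.0487]), (0.62, [0.6843, 0.0303, -0.0058]), (0.54, [0.7133, 0.2239, 0.0041])]
pad_a [(0.92, [0.5639, 0.1006, 0.0447]), (0.72, [0.558, -0.0218, 0.0418])]
```

View pics/scene0.png

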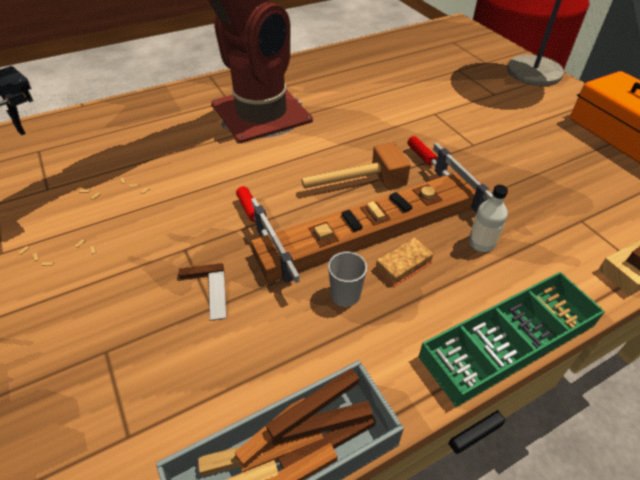

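View pics/top0.png

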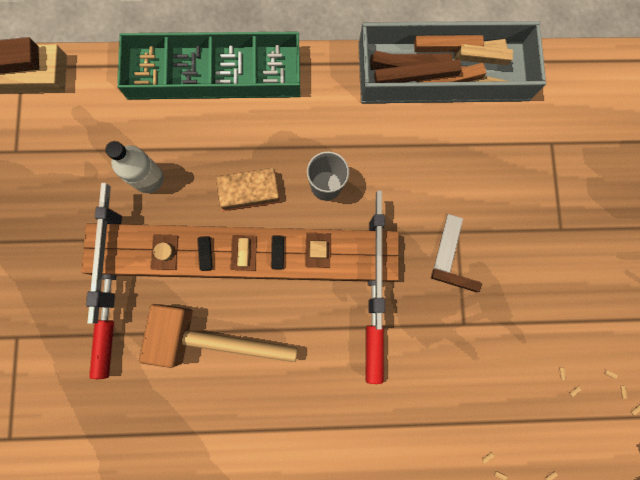

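```bash
cat > h.py <<'E'
import numpy as np
from plant import telemetry, cams
from scipy.spatial.transform import Rotation as R
def ray(f,u,v,z):
    K=f["camera_matrix"];T=f["extrinsics"]
    d=T[:3,:3]@np.linalg.solve(K,[u,v,1]);o=T[:3,3]
    return o+d*(z-o[2])/d[2]
def delta(p,yaw=None):
    """tool-axis shift in cm to world point p, and turn about tool y"""
    s=telemetry.state(); M=R.from_euler('xyz',s["tool_rot"]).as_matrix()
    print("clock",round(s["clock"],2),"pos",s["tool_pos"].round(4),"rot",s["tool_rot"].round(3),"F",s["wrist_force"].round(1),"g",round(s["gripper_width"],3))
    print("shift cm",(M.T@(np.array(p)-s["tool_pos"])*100).round(2))
    if yaw is not None:
        T=R.from_euler('xyz',[-np.pi/2,0,yaw]).as_matrix()
        print("rotvec",R.from_matrix(M.T@T).as_rotvec().round(3))
E
python3 - <<'E'
from h import *
import cv2
f=cams.grab_frame("top")
img=f["pixels"]; cv2.imwrite("pics/topz.png",cv2.resize(img[215:285,130:350],None,fx=3.6,fy=3.6,interpolation=cv2.INTER_CUBIC))
a=ray(f,163,251,.06);b=ray(f,318,249,.06);c=ray(f,242.5,252,.06)
print(a,b,c); e1=ray(f,83,277,.045);e2=ray(f,397,280.5,.045);print(np.arctan2(*(e1-e2)[[1,0]]))
for t in ["glue_bottle","tin"]: print(t,[(r["p"],r["point"]) for r in cams.spot_point(f,t)][:2])
delta([.55,-.25,.245],-np.pi/2)
E
```

```text
[0.56382819 0.17440848 0.06      ] [ 0.56092084 -0.09479543  0.06      ] [0.55877504 0.03695946 0.06      ]
1.5341130485347674
glue_bottle [(0.64, [0.7151, 0.2227, 0.0026]), (0.51, [0.563, -0.0965, 0.0627])]
tin [(0.72, [0.6913, -0.1156, 0.0009])]
clock 1.05 pos [ 0.1895 -0.6218  0.2446] rot [-1.571  0.    -1.275] F [-0.1  0.7 -0.1] g 1.0
shift cm [-2.505e+01 -4.000e-02  4.532e+01]
rotvec [-0.     0.296 -0.   ]
```

View pics/topz.png

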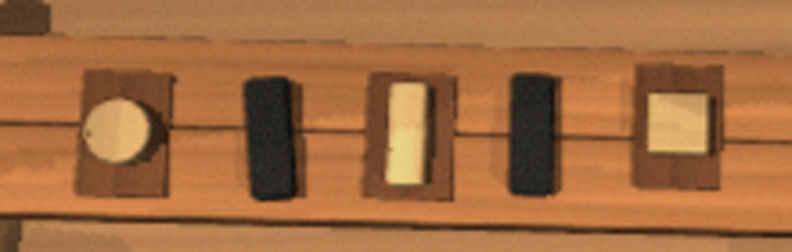

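```bash
python3 -m crank '[[[1,-0.8,0,1.3,0,0,0],[1,-1.5,0,2.7,0,0,0],[1,-1.5,0,2.7,0,0,0],[1,-1.5,0,2.7,0,0,0],[1,-1.5,0,2.7,0,0,0],[1,-1.5,0,2.7,0,0,0],[1,-1.5,0,2.7,0,0,0],[1,-1.5,0,2.7,0,0,0]]]' 5
python3 -m crank '[[[1,-1.5,0,2.7,0,0,0],[1,-1.5,0,2.7,0,0,0],[1,-1.5,0,2.7,0,0,0],[1,-1.5,0,2.7,0,0,0],[1,-1.5,0,2.7,0,0,0],[1,-1.5,0,2.7,0,0,0],[1,-1.5,0,2.7,0,0,0],[1,-0.8,0,1.4,0,0,0]]]'
python3 -m crank '[[[1,0,0,0,0,0.1,0],[1,0,0,0,0,0.1,0],[1,0,0,0,0,0.096,0],[1,0,0,0,0,0,0]]]'
python3 -c "
from h import *
delta([.563,.174,.245],-1.57)"
```

```text
clock: 1.72
tool_pos: [0.351, -0.4528, 0.2448]
tool_rot: [-1.571, -0.0, -1.274]
wrist_force: [0.6, -0.2, -0.5]
gripper_width: 0.478
clock: 2.38
tool_pos: [0.5137, -0.2828, 0.2447]
tool_rot: [-1.569, 0.001, -1.27]
wrist_force: [-0.2, -0.0, -0.8]
gripper_width: 0.008
clock: 2.72
tool_pos: [0.5112, -0.2865, 0.2446]
tool_rot: [-1.571, 0.0, -1.575]
wrist_force: [-1.1, 0.4, 0.5]
gripper_width: 0.007
clock 2.72 pos [ 0.5112 -0.2865  0.2446] rot [-1.571  0.    -1.575] F [-1.1  0.4  0.5] g 0.007
shift cm [-4.607e+01 -4.000e-02  5.000e+00]
rotvec [-0.    -0.005 -0.   ]
```

```bash
python3 -m crank '[[[1,-1.3,0,0.3,0,0,0],[1,-2.9,0,0.3,0,0,0],[1,-2.9,0,0.3,0,0,0],[1,-2.9,0,0.3,0,0,0],[1,-2.9,0,0.3,0,0,0],[1,-2.9,0,0.3,0,0,0],[1,-2.9,0,0.3,0,0,0],[1,-2.9,0,0.3,0,0,0]]]'
python3 -m crank '[[[1,-2.9,0,0.3,0,0,0],[1,-2.9,0,0.3,0,0,0],[1,-2.9,0,0.3,0,0,0],[1,-2.9,0,0.3,0,0,0],[1,-2.9,0,0.3,0,0,0],[1,-2.9,0,0.3,0,0,0],[1,-2.9,0,0.3,0,0,0],[1,-2.9,0,0.3,0,0,0]]]'
python3 -m crank '[[[1,-1.3,0,0.2,0,0,0],[1,0,0,0,0,0,0],[1,0,0,0,0,0,0]]]'
python3 - <<'E'
from h import *
import cv2
delta([.563,.174,.1],-1.57)
f=cams.grab_frame("wrist"); cv2.imwrite("pics/w1.png",f["pixels"])
for t in ["cap_round_top","cap_square_top","cap_oblong_top"]: print(t,[(r["p"],r["point"]) for r in cams.spot_point(f,t)][:2])
f=cams.grab_frame("scene"); cv2.imwrite("pics/s1.png",f["pixels"])
E
```

```text
clock: 3.38
tool_pos: [0.5348, -0.0687, 0.2448]
tool_rot: [-1.57, -0.0, -1.567]
wrist_force: [0.7, -0.6, -0.0]
gripper_width: 0.004
clock: 4.05
tool_pos: [0.5583, 0.1631, 0.2448]
tool_rot: [-1.57, 0.0, -1.567]
wrist_force: [0.5, -0.3, -0.5]
gripper_width: 0.003
clock: 4.3
tool_pos: [0.5603, 0.175, 0.2445]
tool_rot: [-1.571, 0.0, -1.566]
wrist_force: [0.0, -0.8, -0.1]
gripper_width: 0.006
clock 4.3 pos [0.5603 0.175  0.2445] rot [-1.571  0.    -1.566] F [ 0.  -0.8 -0.1] g 0.006
shift cm [ 0.1  14.45  0.27]
rotvec [ 0.     0.004 -0.   ]
cap_round_top [(0.64, [0.5638, 0.181, 0.0609]), (0.43, [0.5598, -0.0203, 0.0458])]
cap_square_top [(0.61, [0.5622, -0.0956, 0.0592])]
cap_oblong_top [(0.7, [0.5617, 0.0331, 0.0575])]
```

View pics/w1.png

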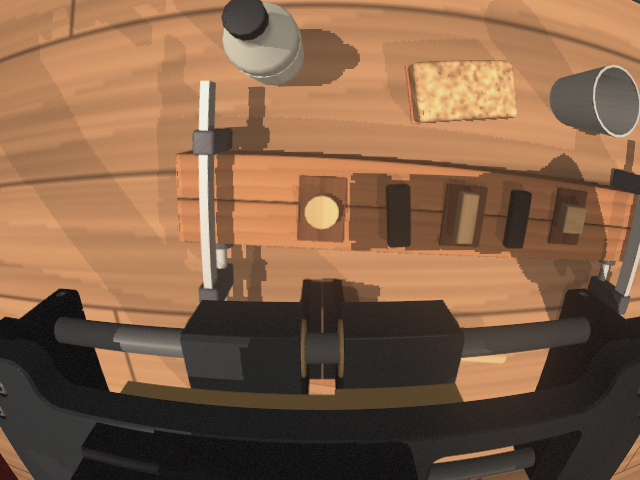

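View pics/s1.png

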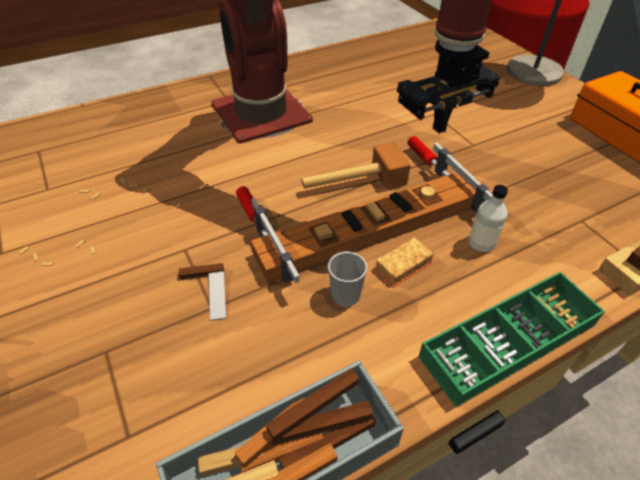

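```bash
python3 -m crank '[[[1,0,2.0,0.25,0,0,0],[1,0,3,0,0,0,0],[1,0,3,0,0,0,0],[1,0,3,0,0,0,0],[1,0,2.5,0,0,0,0],[1,0,1.4,0,0,0,0],[1,0,0.4,0,0,0,0],[1,0,0,0,0,0,0]]]'
python3 - <<'E'
from h import *
import cv2
delta([.563,.174,.072],-1.57)
f=cams.grab_frame("wrist"); cv2.imwrite("pics/w2.png",f["pixels"])
E
```

```text
clock: 5.22
tool_pos: [0.5631, 0.1726, 0.0907]
tool_rot: [-1.573, -0.001, -1.572]
wrist_force: [-0.9, 1.0, 0.2]
gripper_width: 0.009
clock 5.22 pos [0.5631 0.1726 0.0907] rot [-1.573e+00 -1.000e-03 -1.572e+00] F [-0.9  1.   0.2] g 0.009
shift cm [-0.14  1.87 -0.01]
rotvec [ 0.002 -0.002  0.001]
```

View pics/w2.png

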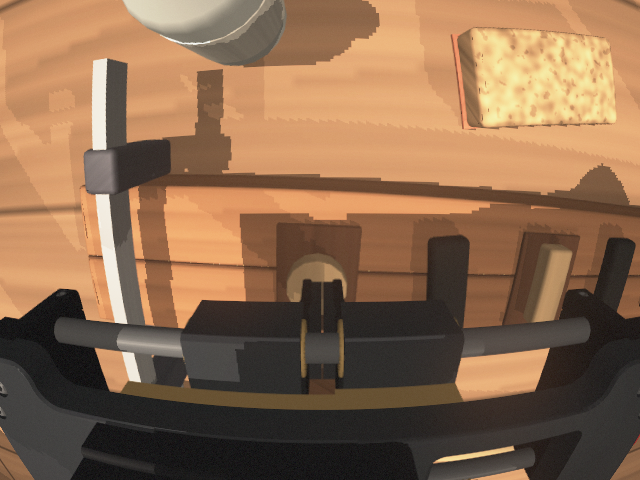

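```bash
python3 -m crank '[[[1,-0.1,0.15,0,0,0,0],[1,0,0.15,0,0,0,0],[1,0,0.15,0,0,0,0],[1,0,0.1,0,0,0,0],[1,0,0.1,0,0,0,0],[1,0,0.1,0,0,0,0],[1,0,0.1,0,0,0,0],[1,0,0,0,0,0,0]]]'
```

```text
clock: 5.93
tool_pos: [0.5635, 0.1744, 0.0829]
tool_rot: [-1.571, -0.0, -1.571]
wrist_force: [0.0, 0.8, 0.3]
gripper_width: 0.007
```

```bash
python3 -m crank '[[[1,0,0.1,0,0,0,0],[1,0,0.1,0,0,0,0],[1,0,0.1,0,0,0,0],[1,0,0.1,0,0,0,0],[1,0,0,0,0,0,0]]]'
```

```text
clock: 6.35
tool_pos: [0.5637, 0.1745, 0.0791]
tool_rot: [-1.571, 0.0, -1.571]
wrist_force: [-0.8, 0.9, 2.8]
gripper_width: 0.006
```

```bash
for i in 1; do python3 -m crank '[[[1,0,0.1,0,0,0,0],[1,0,0.1,0,0,0,0],[1,0,0.05,0,0,0,0],[1,0,0,0,0,0,0]]]'; done
python3 -m crank '[[[1,0,0.1,0,0,0,0],[1,0,0.1,0,0,0,0],[1,0,0,0,0,0,0]]]'
```

```text
clock: 6.68
tool_pos: [0.5637, 0.1745, 0.0765]
tool_rot: [-1.571, 0.0, -1.571]
wrist_force: [-0.2, -0.0, 3.9]
gripper_width: 0.007
clock: 6.93
tool_pos: [0.5637, 0.1745, 0.0744]
tool_rot: [-1.571, 0.0, -1.571]
wrist_force: [-0.6, -0.4, 2.7]
gripper_width: 0.009
```

```bash
python3 -m crank '[[[1,0,0.1,0,0,0,0],[1,0,0,0,0,0,0]]]';python3 -m crank '[[[1,0,0.1,0,0,0,0],[1,0,0,0,0,0,0]]]';python3 -m crank '[[[1,0,0.05,0,0,0,0],[1,0,0,0,0,0,0]]]'
```

```text
clock: 7.1
tool_pos: [0.5637, 0.1746, 0.0737]
tool_rot: [-1.571, 0.0, -1.571]
wrist_force: [-1.2, -0.3, 5.4]
gripper_width: 0.005
clock: 7.27
tool_pos: [0.5638, 0.1746, 0.0731]
tool_rot: [-1.57, 0.0, -1.571]
wrist_force: [-3.5, -0.6, 9.7]
gripper_width: 0.009
clock: 7.43
tool_pos: [0.5638, 0.1746, 0.0729]
tool_rot: [-1.57, -0.0, -1.571]
wrist_force: [-4.1, -1.2, 11.0]
gripper_width: 0.001
```

```bash
python3 -m crank '[[[1,0,0.1,0,0,0,0],[1,0,0,0,0,0,0],[1,0,0,0,0,0,0]]]';python3 -m crank '[[[1,0,0.1,0,0,0,0],[1,0,0,0,0,0,0],[1,0,0,0,0,0,0]]]'
```

```text
clock: 7.68
tool_pos: [0.5638, 0.1746, 0.0723]
tool_rot: [-1.57, -0.0, -1.571]
wrist_force: [-4.7, -2.5, 16.6]
gripper_width: 0.006
clock: 7.93
tool_pos: [0.5638, 0.1746, 0.0717]
tool_rot: [-1.57, -0.0, -1.571]
wrist_force: [-6.8, -2.9, 20.2]
gripper_width: 0.007
```

```bash
python3 -m crank '[[[1,0,-0.3,0,0,0,0],[1,0,-0.5,0,0,0,0],[1,0,-1.5,0,0,0,0],[1,0,-2.2,0,0,0,0],[1,1,0,0,0,0,0],[1,2.5,0,0,0,0,0],[1,2.5,0,0,0,0,0],[1,2.5,0,0,0,0,0]]]'
python3 -m crank '[[[1,2.5,0,0,0,0,0],[1,2.5,0,0,0,0,0],[1,2.5,0,0,0,0,0],[1,2.5,0,0,0,0,0],[1,2.5,0,0,0,0,0],[1,2.5,0,0,0,0,0],[1,2.5,0,0,0,0,0],[1,1,0,0,0,0,0]]]'
python3 - <<'E'
from h import *
import cv2
delta([.561,-.095,.09],-1.57)
f=cams.grab_frame("wrist"); cv2.imwrite("pics/w3.png",f["pixels"])
f=cams.grab_frame("scene"); cv2.imwrite("pics/s3.png",f["pixels"][150:300,220:520].repeat(2,0).repeat(2,1))
for t in ["cap_round_top"]: print(t,[(r["p"],r["point"]) for r in cams.spot_point(f,t)][:2])
E
```

```text
clock: 8.6
tool_pos: [0.5632, 0.0883, 0.1145]
tool_rot: [-1.571, -0.0, -1.57]
wrist_force: [-0.6, -0.4, -0.1]
gripper_width: 0.004
clock: 9.27
tool_pos: [0.5627, -0.1001, 0.1143]
tool_rot: [-1.572, -0.001, -1.575]
wrist_force: [-0.8, -0.8, -0.1]
gripper_width: 0.006
clock 9.27 pos [ 0.5627 -0.1001  0.1143] rot [-1.572e+00 -1.000e-03 -1.575e+00] F [-0.8 -0.8 -0.1] g 0.006
shift cm [-0.52  2.43 -0.17]
rotvec [ 0.001 -0.005  0.001]
cap_round_top [(0.68, [0.5645, 0.1712, 0.0522])]
```

View pics/w3.png

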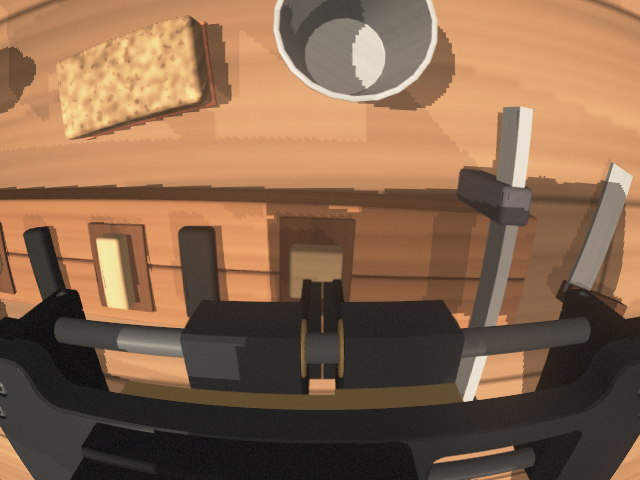

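View pics/s3.png

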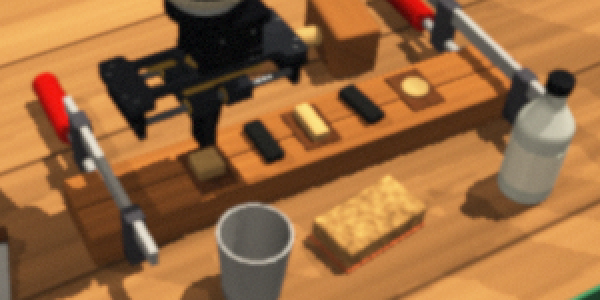

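```bash
python3 -m crank '[[[1,0,1,0,0,0,0],[1,0,1,0,0,0,0],[1,0,0.4,0,0,0,0],[1,0,0,0,0,0,0]]]'
python3 - <<'E'
from h import *
delta([.561,-.095,.081],-1.57)
E
```

```text
clock: 9.75
tool_pos: [0.5624, -0.0941, 0.0891]
tool_rot: [-1.574, 0.001, -1.569]
wrist_force: [-0.4, 0.2, -0.4]
gripper_width: 0.007
clock 9.75 pos [ 0.5624 -0.0941  0.0891] rot [-1.574e+00  1.000e-03 -1.569e+00] F [-0.4  0.2 -0.4] g 0.007
shift cm [ 0.09  0.81 -0.14]
rotvec [ 0.003  0.001 -0.001]
```

```bash
python3 -m crank '[[[1,0.05,0.1,-0.1,0,0,0],[1,0,0.1,0,0,0,0],[1,0,0.1,0,0,0,0],[1,0,0.1,0,0,0,0],[1,0,0.1,0,0,0,0],[1,0,0.1,0,0,0,0],[1,0,0,0,0,0,0]]]'
python3 -m crank '[[[1,0,0.1,0,0,0,0],[1,0,0.1,0,0,0,0],[1,0,0.1,0,0,0,0],[1,0,0,0,0,0,0]]]'
python3 -m crank '[[[1,0,0.1,0,0,0,0],[1,0,0.1,0,0,0,0],[1,0,0,0,0,0,0]]]'
```

```text
clock: 10.33
tool_pos: [0.5625, -0.0961, 0.0849]
tool_rot: [-1.571, 0.0, -1.571]
wrist_force: [-0.2, 0.4, -0.2]
gripper_width: 0.006
clock: 10.67
tool_pos: [0.5627, -0.096, 0.0822]
tool_rot: [-1.571, -0.0, -1.571]
wrist_force: [-1.2, -0.1, 3.0]
gripper_width: 0.01
clock: 10.92
tool_pos: [0.5626, -0.096, 0.0801]
tool_rot: [-1.571, 0.0, -1.571]
wrist_force: [-1.7, 0.0, 3.4]
gripper_width: 0.008
```

```bash
python3 -m crank '[[[1,0,0.1,0,0,0,0],[1,0,0.1,0,0,0,0],[1,0,0.1,0,0,0,0],[1,0,0,0,0,0,0]]]'
python3 -m crank '[[[1,0,0.1,0,0,0,0],[1,0,0.1,0,0,0,0],[1,0,0,0,0,0,0]]]'
python3 -m crank '[[[1,0,0.1,0,0,0,0],[1,0,0,0,0,0,0]]]'
```

```text
clock: 11.25
tool_pos: [0.5626, -0.0961, 0.0769]
tool_rot: [-1.571, -0.0, -1.571]
wrist_force: [0.9, -0.8, 2.8]
gripper_width: 0.007
clock: 11.5
tool_pos: [0.5626, -0.096, 0.0749]
tool_rot: [-1.571, 0.0, -1.571]
wrist_force: [-1.0, 0.2, 2.4]
gripper_width: 0.004
clock: 11.67
tool_pos: [0.5626, -0.096, 0.074]
tool_rot: [-1.571, 0.0, -1.571]
wrist_force: [-0.8, -1.1, 4.4]
gripper_width: 0.007
```

```bash
python3 -m crank '[[[1,0,0.1,0,0,0,0],[1,0,0,0,0,0,0],[1,0,0,0,0,0,0]]]'
python3 -m crank '[[[1,0,0.1,0,0,0,0],[1,0,0,0,0,0,0],[1,0,0,0,0,0,0]]]'
python3 -m crank '[[[1,0,0.1,0,0,0,0],[1,0,0,0,0,0,0],[1,0,0,0,0,0,0]]]'
```

```text
clock: 11.92
tool_pos: [0.5627, -0.096, 0.0735]
tool_rot: [-1.57, -0.0, -1.571]
wrist_force: [-2.0, 0.3, 7.0]
gripper_width: 0.003
clock: 12.17
tool_pos: [0.5627, -0.096, 0.0728]
tool_rot: [-1.57, -0.0, -1.571]
wrist_force: [-4.0, -0.2, 11.7]
gripper_width: 0.004
clock: 12.42
tool_pos: [0.5628, -0.096, 0.0723]
tool_rot: [-1.57, -0.0, -1.571]
wrist_force: [-5.0, 0.2, 15.6]
gripper_width: 0.005
```

```bash
python3 -m crank '[[[1,0,0.1,0,0,0,0],[1,0,0,0,0,0,0],[1,0,0,0,0,0,0]]]'
python3 -m crank '[[[1,0,-0.3,0,0,0,0],[1,0,-0.5,0,0,0,0],[1,0,-1.5,0,0,0,0],[1,0,-2.2,0,0,0,0],[1,-0.6,0,0,0,0,0],[1,-2.4,0,0,0,0,0],[1,-2.4,0,0,0,0,0],[1,-2.4,0,0,0,0,0]]]'
python3 -m crank '[[[1,-2.4,0,0,0,0,0],[1,-2.4,0,-0.1,0,0,0],[1,-0.7,0,0,0,0,0],[1,0,0,0,0,0,0],[1,0,0,0,0,0,0]]]'
python3 - <<'E'
from h import *
import cv2
delta([.560,.037,.09],-1.57)
f=cams.grab_frame("wrist"); cv2.imwrite("pics/w4.png",f["pixels"])
for t in ["cap_oblong_top"]: print(t,[(r["p"],r["point"]) for r in cams.spot_point(f,t)][:2])
f=cams.grab_frame("scene"); cv2.imwrite("pics/s4.png",f["pixels"][150:300,220:520].repeat(2,0).repeat(2,1))
for t in ["cap_square_top","cap_oblong_top"]: print(t,[(r["p"],r["point"]) for r in cams.spot_point(f,t)][:2])
E
```

```text
clock: 12.67
tool_pos: [0.5628, -0.096, 0.0717]
tool_rot: [-1.57, -0.001, -1.571]
wrist_force: [-6.7, 0.5, 20.6]
gripper_width: 0.005
clock: 13.33
tool_pos: [0.5621, -0.0173, 0.1146]
tool_rot: [-1.571, 0.0, -1.572]
wrist_force: [-0.1, -0.4, -0.3]
gripper_width: 0.006
clock: 13.75
tool_pos: [0.5614, 0.0365, 0.1146]
tool_rot: [-1.571, -0.0, -1.57]
wrist_force: [0.4, -0.2, 0.0]
gripper_width: 0.003
clock 13.75 pos [0.5614 0.0365 0.1146] rot [-1.571 -0.    -1.57 ] F [ 0.4 -0.2  0. ] g 0.003
shift cm [-0.05  2.46 -0.14]
rotvec [ 0.001 -0.     0.   ]
cap_oblong_top [(0.78, [0.5626, 0.0352, 0.0539]), (0.38, [0.6919, -0.1144, -0.0027])]
cap_square_top [(0.45, [0.5631, -0.095, 0.0517])]
cap_oblong_top [(0.55, [0.5577, 0.0339, 0.0614])]
```

View pics/w4.png

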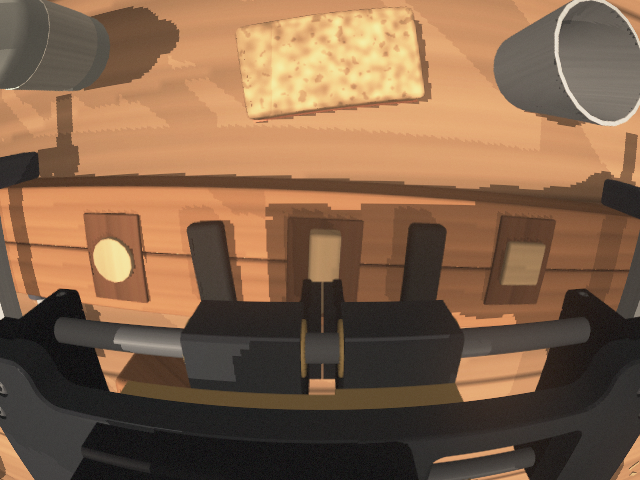

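View pics/s4.png

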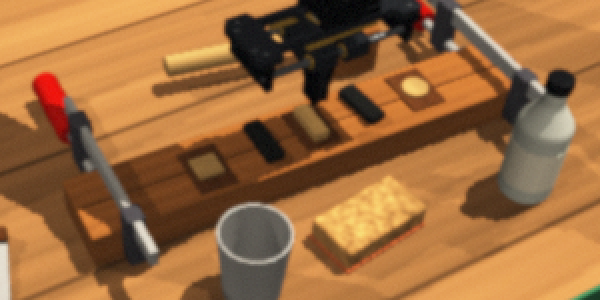

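Square and round both look home; the oblong cap (col ~325) is centred under the fingers (col ~322). Pressing it now.

```bash
python3 -m crank '[[[1,0,1,0,0,0,0],[1,0,1,0,0,0,0],[1,0,0.5,0,0,0,0],[1,0,0.2,0,0,0,0],[1,0,0.1,0,0,0,0],[1,0,0.1,0,0,0,0],[1,0,0,0,0,0,0]]]'
python3 -m crank '[[[1,0,0.1,0,0,0,0],[1,0,0.1,0,0,0,0],[1,0,0.1,0,0,0,0],[1,0,0,0,0,0,0]]]'
python3 -m crank '[[[1,0,0.1,0,0,0,0],[1,0,0.1,0,0,0,0],[1,0,0.1,0,0,0,0],[1,0,0,0,0,0,0]]]'
```

```text
clock: 14.58
tool_pos: [0.5616, 0.0371, 0.0861]
tool_rot: [-1.571, 0.0, -1.571]
wrist_force: [-0.3, 0.4, 0.3]
gripper_width: 0.003
clock: 14.92
tool_pos: [0.5615, 0.037, 0.083]
tool_rot: [-1.571, 0.0, -1.571]
wrist_force: [0.3, -0.9, 0.0]
gripper_width: 0.004
clock: 15.25
tool_pos: [0.5617, 0.037, 0.0802]
tool_rot: [-1.571, 0.0, -1.571]
wrist_force: [-1.5, -0.0, 3.7]
gripper_width: 0.001
```

```bash
python3 -m crank '[[[1,0,0.1,0,0,0,0],[1,0,0.1,0,0,0,0],[1,0,0.1,0,0,0,0],[1,0,0,0,0,0,0]]]'
python3 -m crank '[[[1,0,0.1,0,0,0,0],[1,0,0.1,0,0,0,0],[1,0,0,0,0,0,0]]]'
python3 -m crank '[[[1,0,0.1,0,0,0,0],[1,0,0,0,0,0,0],[1,0,0,0,0,0,0]]]'
python3 -m crank '[[[1,0,0.1,0,0,0,0],[1,0,0,0,0,0,0],[1,0,0,0,0,0,0]]]'
```

```text
clock: 15.58
tool_pos: [0.5617, 0.037, 0.077]
tool_rot: [-1.571, 0.0, -1.571]
wrist_force: [-1.0, 0.0, 3.3]
gripper_width: 0.007
clock: 15.83
tool_pos: [0.5617, 0.037, 0.0749]
tool_rot: [-1.571, 0.0, -1.571]
wrist_force: [0.7, -0.2, 3.0]
gripper_width: 0.009
clock: 16.08
tool_pos: [0.5617, 0.037, 0.0741]
tool_rot: [-1.571, 0.0, -1.571]
wrist_force: [0.5, 0.3, 3.7]
gripper_width: 0.006
clock: 16.33
tool_pos: [0.5617, 0.037, 0.0734]
tool_rot: [-1.571, -0.0, -1.571]
wrist_force: [-1.1, -0.8, 7.7]
gripper_width: 0.004
```

```bash
python3 -m crank '[[[1,0,0.1,0,0,0,0],[1,0,0,0,0,0,0],[1,0,0,0,0,0,0]]]'
python3 -m crank '[[[1,0,0.1,0,0,0,0],[1,0,0,0,0,0,0],[1,0,0,0,0,0,0]]]'
python3 -m crank '[[[1,0,0.1,0,0,0,0],[1,0,0,0,0,0,0],[1,0,0,0,0,0,0]]]'
python3 -m crank '[[[1,0,-0.3,0,0,0,0],[1,0,-0.5,0,0,0,0],[1,0,-1.5,0,0,0,0],[1,0,-2.5,0,0,0,0],[1,0,-3,0,0,0,0],[1,0,-3,0,0,0,0],[1,0,-3,0,0,0,0],[1,0,-1.5,0,0,0,0]]]'
python3 -m crank '[[[1,0,0,-1.5,0,0,0],[1,0,0,-2.5,0,0,0],[1,0,0,-2.5,0,0,0],[1,0,0,-1.5,0,0,0],[1,0,0,0,0,0,0],[1,0,0,0,0,0,0]]]'
python3 - <<'E'
from h import *
import cv2
for n in ["scene","wrist"]:
    f=cams.grab_frame(n); p=f["pixels"]
    cv2.imwrite(f"pics/{n}5.png",p[150:300,220:520].repeat(2,0).repeat(2,1) if n=="scene" else p)
    for t in ["cap_round_top","cap_square_top","cap_oblong_top","pad_a"]: print(t,[(r["p"],r["point"]) for r in cams.spot_point(f,t)][:2])
E
```

```text
clock: 16.58
tool_pos: [0.5618, 0.037, 0.0728]
tool_rot: [-1.57, -0.0, -1.571]
wrist_force: [-3.0, -1.2, 11.6]
gripper_width: 0.005
clock: 16.83
tool_pos: [0.5618, 0.037, 0.0722]
tool_rot: [-1.57, -0.0, -1.571]
wrist_force: [-4.1, -0.5, 16.9]
gripper_width: 0.007
clock: 17.08
tool_pos: [0.5619, 0.037, 0.0716]
tool_rot: [-1.57, -0.0, -1.571]
wrist_force: [-6.7, -1.4, 20.1]
gripper_width: 0.001
clock: 17.75
tool_pos: [0.5623, 0.0372, 0.2265]
tool_rot: [-1.568, 0.0, -1.571]
wrist_force: [0.9, 0.2, 0.4]
gripper_width: 0.008
clock: 18.25
tool_pos: [0.4812, 0.0368, 0.2231]
tool_rot: [-1.571, -0.001, -1.571]
wrist_force: [0.5, -0.3, -0.3]
gripper_width: 0.007
cap_round_top [(0.57, [0.5647, 0.1683, 0.0517])]
cap_square_top [(0.53, [0.5595, -0.0966, 0.0541])]
cap_oblong_top [(0.59, [0.5624, 0.0346, 0.0547]), (0.41, [0.562, 0.175, 0.0497])]
pad_a [(0.7, [0.5562, 0.1063, 0.0417]), (0.55, [0.5592, -0.0243, 0.0484])]
cap_round_top [(0.95, [0.5619, 0.1784, 0.0542])]
cap_square_top [(0.76, [0.5622, -0.0938, 0.0513])]
cap_oblong_top [(0.62, [0.5629, 0.0364, 0.0489])]
pad_a [(0.78, [0.5586, -0.0217, 0.046]), (0.71, [0.5577, 0.1006, 0.0431])]
```

View pics/scene5.png

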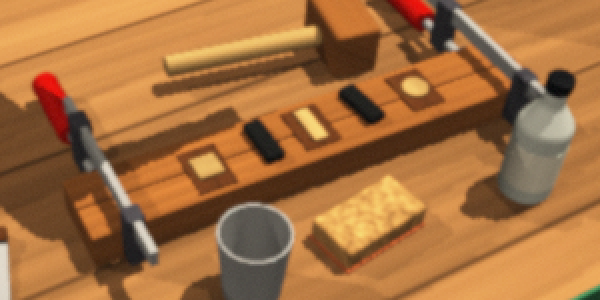

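View pics/wrist5.png

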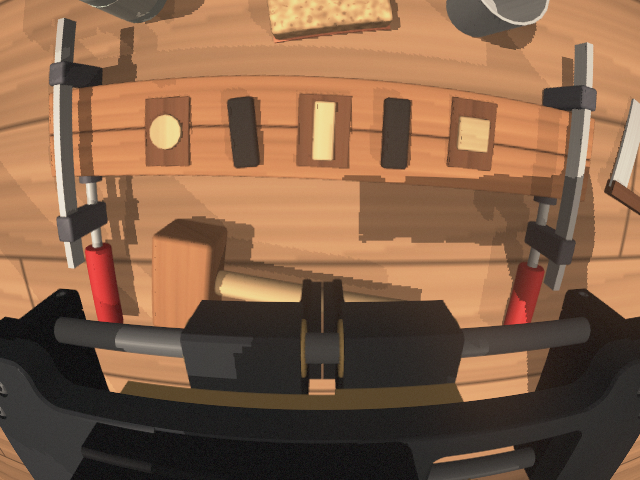

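All three caps sit low and level on their seats (wrist picture cols 165, 323, 473), and the pads are undisturbed.

```bash
python3 -c "
from plant import ticket; print(ticket.job_done())"
```

```text
the job is handed in; nothing more can be done
None
```

I pressed the round cap home first, then the square, then the oblong, each with the closed fingertips. I handed the job in at about 18.5 s of robot time, with the arm raised clear and touching nothing.

- **Pressing:** each cap slid at about 3–4 N. It then met its stop, and the force climbed at roughly 8 N per mm, as the cork washer would give. I stopped each press at about 20 N, against the 40 N limit. Allowing for the cork, all three cap tops came out at about 52 mm above the bench, which is the home height.
- **Last pictures:** the networks put the cap tops at 49–55 mm, which agrees with home within their 4 mm accuracy. In the pictures the caps lie level on their seats and the pads and nearby tools look unmoved.
- **Not checked:** I did not measure the mallet, sanding block or try square before and after; I judged them by eye only. No check failed.

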